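# Sort two strays at the bonding press into their bins

## Robot

A 6-joint arm with a two-finger parallel gripper is mounted at the origin on a cart in front of the work surface, level with it; the furniture and walls round the work are solid. World frame = base frame: x ahead of the robot, y to its left, z up, the work surface at z = 0. Lengths are in mm, angles in rad, forces in N, time in s.
With the tool pointing down it reaches from about 375 to 825 mm from the base axis. Payload 5.5 kg.
Tool frame: the origin (TCP) lies on the front face of the gripper's body, between the roots of the fingers; the fingertips stand 73 mm ahead of it and the grasp point (between the pads) lies 54 mm ahead of it; z points along the fingers, y is the line along which they close (so a half turn about z gives the same grasp; the last joint's range is limited). The gripper opens to 85 mm and grips with 20 to 120 N. Pads are 22 mm wide; open, the fingers measure 114 mm over their backs; the gripper's body (76 mm by 85 mm) begins 54 mm behind the grasp point. The pads swing forward as they close: fully open they stand 13 mm farther back than shut.
Start: joints at [-1.262, 0.314, -0.047, 1.21, 0, 1.571], TCP at [182.346, -571.616, 303.899] pointing down, gripper open.
Joint ranges: [-2.67, 2.67], [-0.69, 1.73], [-1.03, 1.25], [-2.08, 2.16], [-1.42, 1.45], [-3.14, 3.14]. Speed limits (rad/s): [2.39, 2.39, 3.01, 3.14, 3.14, 3.14].

## Interface

Orientations are given as a unit quaternion [x, y, z, w].
In Python, from cell import ctrl, optics gives the robot as it stands.
- The arm moves only by the shell command python3 -m inch 'ROWS' [FORCE]. ROWS is JSON, a list of rows, each a list of 3 entries, a list of its own where there are three numbers: the turn, a rotation vector about the tool's x, y, z in degrees, then the shift along the tool's x, y, z in m, then the closure in counts, from 0 (fully open) to 255 (shut). In form: [[[rx, ry, rz], [dx, dy, dz], jaw], ...]. A call has 1 to 12 rows; each row shifts and turns the commanded pose from where the row before left it, along the tool's axes as they then stand; what a row does not reach is not made up. A row lasts 1/10 s, in which the tool goes at most 50 mm and 8.59 degrees, less where a joint would pass 70% of its speed; a pose out of reach is approached as far as the arm can. A call is refused whole if a number of a shift passes 0.05 or a number of a turn 8.59, either way. A call with a gripper value outside its range is refused whole. The fingers move at their own pace and stop on an object; FORCE is the grip in N (left out, the last holds). Time passes only in rows, so rows that do not move let the fingers close. It gives the time, the measured TCP pose, the force, the opening and the grip force at its end, in the units of the state.
- ctrl.read_state(): the state, without advancing time (a new reading comes with each control period).
- optics.capture(name): name is "side" or "top"; returns a dict with "pixels" (400x640x3 uint8, red, green, blue), "range_z" (400x640 float32, mm along the optical axis (not along the pixel's ray), 0 where there is no reading), "K" (3x3 intrinsics, pixels), "R" (3x3) and "t" (3): a world point X has camera coordinates R X + t. Camera axes: x right, y down, z forward; pixel columns grow to the right and rows downward; lengths in mm; the calibration is good to about 2 mm. A picture is of the moment at which its call begins.
- ctrl.close_job(): hands the job in; it is judged then, once.
The state is a dict: "time_s": time; "joint_positions": joint angles; "dq": joint speeds; "joint_torque": joint torques, N m; "tcp_pos": TCP position; "tcp_rot": TCP orientation; "force": force on the tool from outside, world axes, zero at the start; "moment": the same for the moment, N m; "opening": finger opening in mm; "gripper_force": force on a finger pad.
Only numpy, scipy, OpenCV 4.12 (cv2) and the standard library are available. Lean on these libraries where they do the work, as an engineer would, in place of code of your own. Each camera call takes 0.05 s, during which the arm holds its last target. There are 200 camera calls.

## Task

Among the things lying at the front of the press bed are a screwdriver and a spare heater tip (a small black, brown and grey stepped block). Sort them by kind: lay the screwdriver flat in the long, shallow tool tray, and put the heater tip in the square, deeper parts bin. Let go of both.

Things in the scene. Friction and masses are not known exactly. Their poses are not given: they have to be found in the camera images.
- screwdriver_grip (a point): Screwdriver lying on the bench, 143 mm long, 60 g: orange round handle 88 x 24 mm, steel shaft 5 mm thick. This point is on its axis at the middle of the handle, 12 mm up: grip here across the handle. y runs along the axis to the handle end (44 mm away, roughly towards the robot at the start); the shaft's tip is 99 mm away along -y. It can roll, so x and z may turn about y.
- spare_tip: Spare heater tip on the bench, a stepped block 33 x 60 x 40 mm (x, y, z), 90 g: black bottom block 30 x 60 mm, 18 mm high; brown block 24 x 52 mm up to 30 mm; grey metal blade 8 x 44 mm up to 40 mm. Origin: centre of the underside (the blocks' middle is 1 mm to +x of it); y along its length, z up. Grip the bottom block across x.
- tool_tray: Tool tray: long, shallow, open plain aluminium tray, fixed, on the bench to the left or right of the two stages, its long side running roughly away from the robot. Outside 190 x 95 x 35 mm high (x, y, z), walls 3 mm, floor 6 mm thick. Origin: centre of the underside. x along its length, z up.
- parts_bin: Parts bin: square, open plain aluminium bin, fixed, on the bench on the other side of the stages from the tool tray. Outside 115 x 115 x 55 mm high, walls 3 mm, floor 6 mm thick. Origin: centre of the underside. x and y along its sides, z up.

How it is judged:
By the outcome, as a careful person would: the job done as asked, in the order asked, and still so for the second after the job is handed in, with the robot touching nothing.
It also fails if it takes over 54 s, if anything falls off the work surface, if the arm or the gripper's body presses on something with over 40 N, if the wrist force passes 120 N, or if a joint passes its speed limit or range.

## Working session

There is one attempt and no reset: what is moved stays moved. The work goes in short steps, Python scripts to look and compute and a shell command to move; the robot and the scene stay as the last step left them, time stands still between calls to the robot, and variables do not carry over. Pictures are saved under pics/ and viewed, at most 10 in all, crops included, and the job is handed in when it is done.

```bash
ls; mkdir -p pics
python3 - <<'E'
from cell import ctrl, optics
import cv2,numpy as np
s=ctrl.read_state(); print({k:np.round(v,3).tolist() for k,v in s.items()})
for n in("top","side"):
    c=optics.capture(n); cv2.imwrite(f"pics/{n}0.png",c["pixels"][:,:,::-1]); np.savez(f"{n}0.npz",**c)
    print(n,c["K"].round(1).tolist(),c["R"].round(3).tolist(),c["t"].round(1).tolist())
E
```

```text
pics
{'time_s': 0.0, 'joint_positions': [-1.262, 0.314, -0.048, 1.21, -0.0, 1.571], 'dq': [-0.0, 0.001, -0.001, -0.0, 0.0, -0.002], 'joint_torque': [-0.001, -53.96, 33.974, 0.019, 0.0, -0.0], 'tcp_pos': [182.177, -571.168, 303.007], 'tcp_rot': [0.988, 0.154, -0.0, -0.001], 'force': [0.032, -0.303, -0.07], 'moment': [-0.0, -0.018, 0.013], 'gripper_force': 0.0, 'opening': 85.391}
top [[438.0, 0.0, 320.5], [0.0, 438.0, 195.7], [0.0, 0.0, 1.0]] [[-0.092, -0.996, -0.006], [-0.971, 0.091, -0.222], [0.221, -0.014, -0.975]] [43.1, 542.5, 1040.2]
side [[487.0, 0.0, 315.8], [0.0, 487.0, 198.6], [0.0, 0.0, 1.0]] [[-0.978, -0.206, 0.018], [-0.121, 0.499, -0.858], [0.168, -0.842, -0.513]] [538.5, 89.9, 1391.5]
```

View pics/top0.png

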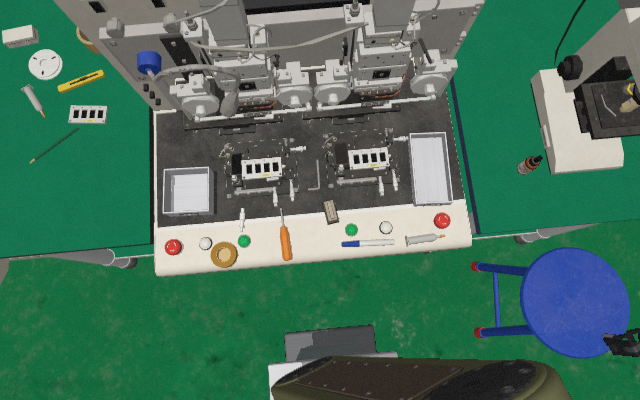

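View pics/side0.png

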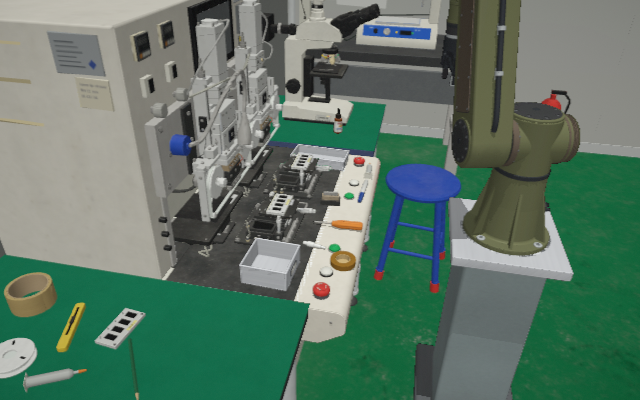

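The top view shows the bin at about (187,191), the tray at (430,168), the screwdriver from its handle end (287,259) to its tip (282,212), and the heater tip at (331,212). Next I'll turn these into world positions.

```bash
cat > h.py <<'E'
import numpy as np, cv2
def cloud(c):
    z=c["range_z"].astype(float); v,u=np.indices(z.shape); K=c["K"]
    P=np.stack([(u-K[0,2])/K[0,0]*z,(v-K[1,2])/K[1,1]*z,z],-1)
    X=(P-c["t"])@c["R"]; X[z==0]=np.nan; return X
def rect(p):
    r=cv2.minAreaRect(p.astype(np.float32)); b=cv2.boxPoints(r); 
    e=b[1]-b[0],b[2]-b[1]; e=max(e,key=np.linalg.norm)
    return np.round(r[0],1),np.round(r[1],1),"long-axis deg",round(np.degrees(np.arctan2(e[1],e[0]))%180,1)
E
python3 - <<'E'
from h import *
c=np.load("top0.npz"); X=cloud(c); px=c["pixels"].astype(int); r,g,b=px[...,0],px[...,1],px[...,2]
v,u=np.indices(r.shape)
def box(a,b_,c_,d): return (u>=a)&(u<=b_)&(v>=c_)&(v<=d)
m=box(270,300,220,265)&(r>150)&(b<100)&(g<170)
print("handle",m.sum(),rect(X[m][:,:2]),"z",np.nanpercentile(X[m][:,2],[5,50,95]))
m=box(274,290,200,232)&(X[...,2]>3)&~((r>150)&(b<100))
print("pts shaft",[(uu,vv,X[vv,uu].round(0).tolist()) for uu,vv in ((282,212),(283,218),(283,224))])
m=box(318,345,195,228)&(X[...,2]>9)
print("tip",m.sum(),rect(X[m][:,:2]),np.nanpercentile(X[m][:,2],[5,50,95]))
for lo in(14,25,35):
    k=m&(X[...,2]>lo); print(lo,k.sum(),rect(X[k][:,:2]))
m=box(155,222,155,225)&(abs(X[...,2]-53)<8);print("bin",m.sum(),rect(X[m][:,:2]))
m=box(400,460,122,212)&(abs(X[...,2]-33)<8);print("tray",m.sum(),rect(X[m][:,:2]))
for p in((187,191),(430,168),(300,250),(310,212),(342,240),(240,215)):print(p,X[p[1],p[0]].round(0))
k=box(225,370,120,200);kk=box(150,470,120,270)
for y0 in range(-300,301,50):
    q=kk&(abs(X[...,1]-y0)<25); print(y0,[ (x0,int(np.nanmax(X[...,2][q&(abs(X[...,0]-x0)<15)],initial=-99))) for x0 in range(390,760,30)])
img=cv2.resize(px[110:270,150:470].astype(np.uint8)[:,:,::-1],None,fx=2.5,fy=2.5,interpolation=cv2.INTER_CUBIC); cv2.imwrite("pics/crop0.png",img)
E
```

```text
handle 279 (array([440. ,  94.1]), array([86.8, 22.3]), 'long-axis deg', np.float32(3.2)) z [15.94326539 22.62252335 26.3438438 ]
pts shaft [(282, 212, [522.0, 96.0, 6.0]), (283, 218, [507.0, 95.0, 1.0]), (283, 224, [489.0, 95.0, 13.0])]
tip 271 (array([511.1, -29.8]), array([60.7, 31.1]), 'long-axis deg', np.float32(8.6)) [16.2167172  30.15363238 41.92558185]
14 266 (array([510.8, -29.3]), array([60.3, 31.2]), 'long-axis deg', np.float32(10.0))
25 190 (array([510.5, -29.4]), array([52.1, 24. ]), 'long-axis deg', np.float32(8.1))
35 57 (array([510.8, -28.6]), array([15.2, 43. ]), 'long-axis deg', np.float32(174.6))
bin 438 (array([608. , 317.5]), array([146.6, 148. ]), 'long-axis deg', np.float32(177.9))
tray 511 (array([ 601.3, -292.4]), array([115.1, 194.4]), 'long-axis deg', np.float32(177.3))
(187, 191) [602. 342.   9.]
(430, 168) [ 605. -308.    4.]
(300, 250) [419.  58.   2.]
(310, 212) [516.  23.   3.]
(342, 240) [435. -53.   4.]
(240, 215) [523. 205.  15.]
-300 [(390, 2), (420, 22), (450, 27), (480, 28), (510, 43), (540, 12), (570, 12), (600, 11), (630, 12), (660, 11), (690, 
[... 1070 characters left out ...]
0, 30), (480, 25), (510, 19), (540, 64), (570, 78), (600, 86), (630, 88), (660, 85), (690, 67), (720, 24), (750, 70)]
150 [(390, 2), (420, 6), (450, 7), (480, 6), (510, 8), (540, 8), (570, 77), (600, 87), (630, 87), (660, 84), (690, 65), (720, 24), (750, 71)]
200 [(390, 2), (420, 18), (450, 18), (480, 16), (510, 19), (540, 20), (570, 78), (600, 90), (630, 87), (660, 84), (690, 70), (720, 15), (750, 74)]
250 [(390, 20), (420, 20), (450, 20), (480, 6), (510, 11), (540, 9), (570, 61), (600, 61), (630, 61), (660, 57), (690, 70), (720, 19), (750, 108)]
300 [(390, 2), (420, 22), (450, 18), (480, 16), (510, 9), (540, 60), (570, 59), (600, 25), (630, 43), (660, 60), (690, 10), (720, 11), (750, 122)]
```

View pics/crop0.png

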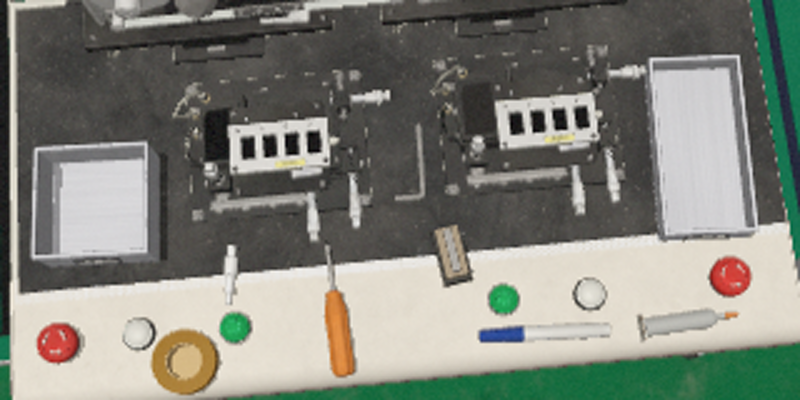

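The crop shows the bin rim corners at crop pixels (33,147), (155,142), (157,260), (32,263). The tray rim corners are at (650,58), (740,57), (757,235), (663,238). The stages lie between the two. I'll set out towards the screwdriver and intersect the rim corners with their known heights at the same time.

```bash
cat >> h.py <<'E'
def ray(c,p,z):
    d=c["R"].T@np.linalg.inv(c["K"])@[p[0],p[1],1]; o=-c["R"].T@c["t"]; return o+d*(z-o[2])/d[2]
def go(x,y,z,yaw):
    """tool-frame shift (mm) once turned, and turn about tool z (deg)"""
    from cell import ctrl
    from scipy.spatial.transform import Rotation as Ro
    s=ctrl.read_state(); Rm=Ro.from_quat(s["tcp_rot"]).as_matrix(); h=np.degrees(np.arctan2(Rm[1,0],Rm[0,0]))
    t=(-(yaw-h)+180)%360-180; a=np.radians(yaw); d=np.array([x,y,z])-s["tcp_pos"]
    print("t",round(s["time_s"],2),"pos",np.round(s["tcp_pos"],1),"yaw",round(h,1),"zdir",Rm[:,2].round(3),"turnz",round(t,1),
     "shift",np.round([d[0]*np.cos(a)+d[1]*np.sin(a),d[0]*np.sin(a)-d[1]*np.cos(a),-d[2]],1),"open",round(s["opening"],1),"grip",round(s["gripper_force"],1),"F",np.round(s["force"],1),"q",np.round(s["joint_positions"],2))
E
python3 - <<'E'
from h import *
c=np.load("top0.npz")
for n,z,cs in(("bin",55,[(33,147),(155,142),(157,260),(32,263)]),("tray",35,[(650,58),(740,57),(757,235),(663,238)])):
    P=np.array([ray(c,(150+a/2.5,110+b/2.5),z) for a,b in cs])[:,:2]; print(n,P.round(0).tolist(),P.mean(0),rect(P))
E
python3 -m inch '[[[0,0,7.2],[0,0,0],0],[[0,0,7.2],[0,0,0],0],[[0,0,0],[0.03,-0.02,0],0],[[0,0,0],[0.03,-0.02,0],0],[[0,0,0],[0.03,-0.03,0],0],[[0,0,0],[0.03,-0.035,0],0],[[0,0,0],[0.03,-0.035,0],0],[[0,0,0],[0.03,-0.035,0],0],[[0,0,0],[0.03,-0.035,0],0],[[0,0,0],[0.03,-0.035,0],0],[[0,0,0],[0.02,-0.035,0],0],[[0,0,0],[0.02,-0.035,0],0]]'
python3 -c "from h import *;go(440,94,150,3.2)"
```

```text
bin [[654.0, 388.0], [647.0, 263.0], [524.0, 266.0], [532.0, 391.0]] [589.29161508 326.99386166] (array([588.7, 327. ]), array([129.1, 123.5]), 'long-axis deg', np.float32(87.1))
tray [[697.0, -260.0], [689.0, -356.0], [497.0, -343.0], [502.0, -247.0]] [ 596.41533977 -301.40372926] (array([ 596.5, -301.6]), array([ 96.3, 195.3]), 'long-axis deg', np.float32(176.0))
time_s: 1.3
tcp_pos: [444.3, -239.3, 303.5]
tcp_rot: [1.0, 0.029, -0.0, -0.0]
force: [0.2, -0.3, -0.6]
opening: 85.1
gripper_force: 0.0
t 1.3 pos [ 444.3 -239.3  303.5] yaw 3.3 zdir [-0.001  0.    -1.   ] turnz 0.1 shift [  14.3 -333.   153.5] open 85.1 grip 0.0 F [ 0.2 -0.3 -0.6] q [-0.49  0.14 -0.27  1.16 -0.    2.59]
```

```bash
python3 -m inch '[[[0,0,-8.5],[0,0,0],0],[[0,0,-8.5],[0,0,0],0],[[0,0,-8.5],[0,0,0],0],[[0,0,-8.5],[0,0,0],0],[[0,0,-8.5],[0,0,0],0],[[0,0,-8.5],[0,0,0],0],[[0,0,-8.5],[0,0,0],0],[[0,0,-8.5],[0,0,0],0],[[0,0,-8.5],[0,0,0],0],[[0,0,-8.5],[0,0,0],0],[[0,0,-8.5],[0,0,0],0],[[0,0,-8.5],[0,0,0],0]]' >/dev/null
python3 -m inch '[[[0,0,-8.5],[0,0,0],0],[[0,0,-8.5],[0,0,0],0],[[0,0,-8.5],[0,0,0],0],[[0,0,-8.5],[0,0,0],0],[[0,0,-8.5],[0,0,0],0],[[0,0,-8.5],[0,0,0],0],[[0,0,-8.5],[0,0,0],0],[[0,0,-8.5],[0,0,0],0],[[0,0,-8.5],[0,0,0],0],[[0,0,-1.5],[0,0,0],0]]'>/dev/null
python3 -c "from h import *;go(440,94,150,183.2)"
```

```text
t 3.5 pos [ 443.6 -240.9  303.5] yaw -176.6 zdir [-0.001  0.    -1.   ] turnz 0.2 shift [-15.1 334.6 153.5] open 85.3 grip 0.0 F [0.2 0.8 0.1] q [-0.5   0.14 -0.27  1.16  0.   -0.56]
```

```bash
python3 -m inch '[[[0,0,0],[-0.002,0.035,0],0],[[0,0,0],[-0.002,0.035,0],0],[[0,0,0],[-0.002,0.035,0],0],[[0,0,0],[-0.002,0.035,0],0],[[0,0,0],[-0.002,0.035,0.02],0],[[0,0,0],[-0.002,0.035,0.025],0],[[0,0,0],[-0.002,0.035,0.025],0],[[0,0,0],[-0.001,0.035,0.025],0],[[0,0,0],[0,0.035,0.025],0],[[0,0,0],[0,0.02,0.02],0],[[0,0,0],[0,0,0.01],0]]'>/dev/null
python3 - <<'E'
from h import *
from cell import optics
go(440,94,78,183.2)
c=optics.capture("side"); cv2.imwrite("pics/s1.png",cv2.resize(c["pixels"][150:300,240:440,::-1],None,fx=4,fy=4))
E
```

```text
t 4.6 pos [438.2  96.  152.1] yaw -176.6 zdir [-0.002  0.    -1.   ] turnz 0.2 shift [-1.7 -2.1 74.1] open 85.5 grip 0.0 F [-0.8 -0.7 -0.3] q [ 0.22  0.16 -0.62  0.8   0.    0.16]
```

View pics/s1.png

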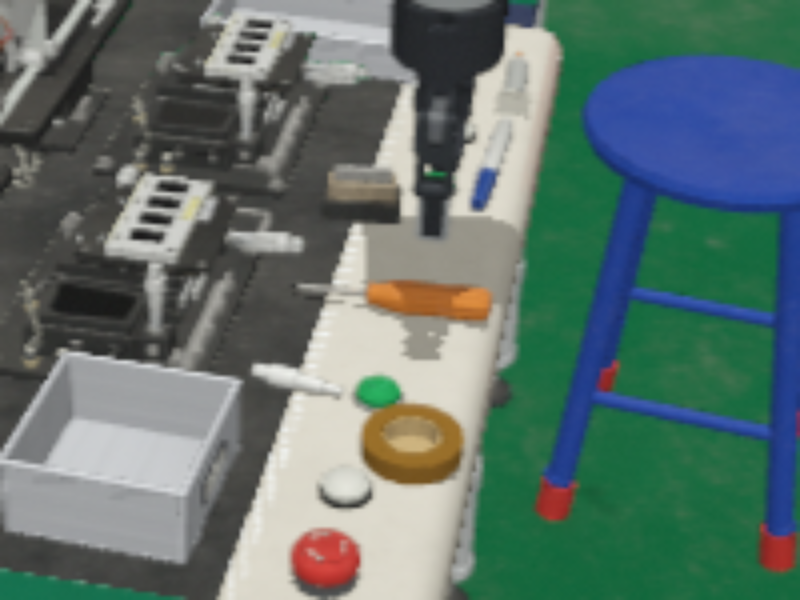

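The gripper hangs right above the middle of the handle, with the near finger at crop (432,220) and the handle at crop (430,300). I'll go down and close.

```bash
python3 -m inch '[[[0,0,0],[-0.002,-0.002,0.02],0],[[0,0,0],[0,0,0.02],0],[[0,0,0],[0,0,0.02],0],[[0,0,0],[0,0,0.01],0],[[0,0,0],[0,0,0.004],0],[[0,0,0],[0,0,0],150],[[0,0,0],[0,0,0],255],[[0,0,0],[0,0,0],255],[[0,0,0],[0,0,0],255],[[0,0,0],[0,0,0],255],[[0,0,0],[0,0,0],255],[[0,0,0],[0,0,0],255]]' 50
python3 -c "from h import *;go(440,94,220,183.2)"
```

```text
time_s: 5.85
tcp_pos: [442.1, 92.5, 80.7]
tcp_rot: [-0.029, 1.0, 0.0, 0.001]
force: [0.1, 0.6, 4.8]
opening: 21.9
gripper_force: 49.0
t 5.85 pos [442.1  92.5  80.7] yaw -176.7 zdir [ 0.001  0.    -1.   ] turnz 0.1 shift [   2.     1.6 -139.3] open 21.9 grip 49.0 F [0.1 0.6 4.8] q [ 0.21  0.26 -0.69  0.62 -0.    0.15]
```

```bash
python3 -m inch '[[[0,0,0],[0,0,-0.01],255],[[0,0,0],[0,0,-0.02],255],[[0,0,0],[0,0,-0.03],255],[[0,0,0],[0,0,-0.03],255],[[0,0,0],[0,0,-0.03],255],[[0,0,0],[0,0,-0.02],255],[[0,0,0],[0,0,0],255]]'
python3 - <<'E'
from h import *
from cell import optics
go(569,-300,220,176)
c=optics.capture("side"); cv2.imwrite("pics/s2.png",cv2.resize(c["pixels"][130:280,240:440,::-1],None,fx=4,fy=4))
E
```

```text
time_s: 6.55
tcp_pos: [443.4, 92.8, 223.3]
tcp_rot: [-0.029, 1.0, 0.001, 0.003]
force: [0.6, -1.2, -0.8]
opening: 21.8
gripper_force: 49.5
t 6.55 pos [443.4  92.8 223.3] yaw -176.7 zdir [ 0.006  0.001 -1.   ] turnz 7.3 shift [-152.7 -383.1    3.3] open 21.8 grip 49.5 F [ 0.6 -1.2 -0.8] q [ 0.21  0.09 -0.52  0.96  0.    0.15]
```

View pics/s2.png

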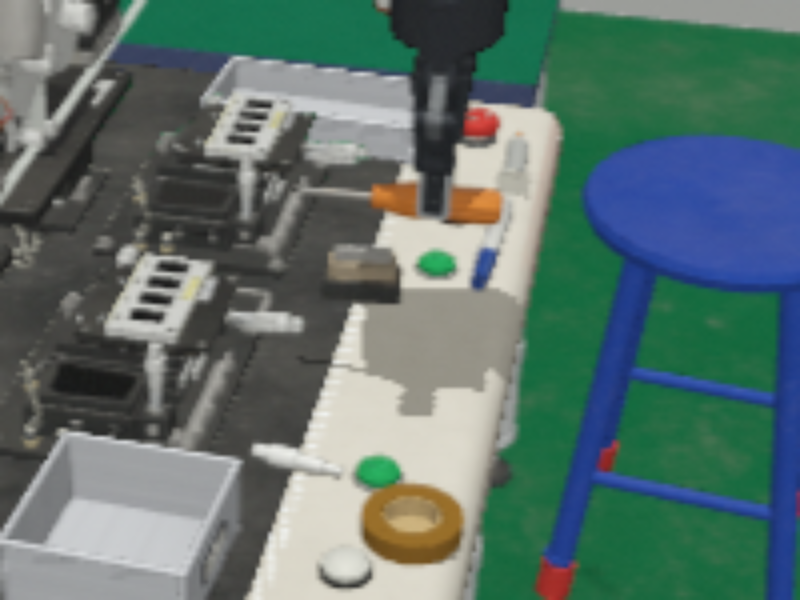

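The screwdriver is held level, with the handle at crop (437,203) and the shaft pointing left. I'll carry it to the tray.

```bash
python3 -m inch '[[[0,0,7.3],[0,0,0],255],[[0,0,0],[0,-0.02,0],255],[[0,0,0],[0,-0.035,0],255],[[0,0,0],[0,-0.035,0],255],[[0,0,0],[0,-0.035,0],255],[[0,0,0],[0,-0.035,0],255],[[0,0,0],[0,-0.035,0],255],[[0,0,0],[0,-0.035,0],255],[[0,0,0],[-0.02,-0.035,0],255],[[0,0,0],[-0.02,-0.035,0],255],[[0,0,0],[-0.02,-0.035,0],255],[[0,0,0],[-0.02,-0.025,0],255]]'>/dev/null
python3 -m inch '[[[0,0,0],[-0.025,-0.015,0],255],[[0,0,0],[-0.025,-0.005,0],255],[[0,0,0],[-0.02,0,0],255],[[0,0,0],[0,0,0],255],[[0,0,0],[0,0,0],255]]'>/dev/null
python3 - <<'E'
from h import *
from cell import optics
go(569,-300,120,176)
c=optics.capture("top"); np.savez("top1.npz",**c); cv2.imwrite("pics/t1.png",cv2.resize(c["pixels"][90:240,360:510,::-1],None,fx=4,fy=4))
E
```

```text
t 8.3 pos [ 563.7 -296.6  218. ] yaw 176.0 zdir [-0.003  0.001 -1.   ] turnz 0.0 shift [-5.5 -3.  98. ] open 22.1 grip 49.5 F [-0.3  0.8 -1.4] q [-0.48  0.43 -0.08  1.06 -0.   -0.41]
```

View pics/t1.png

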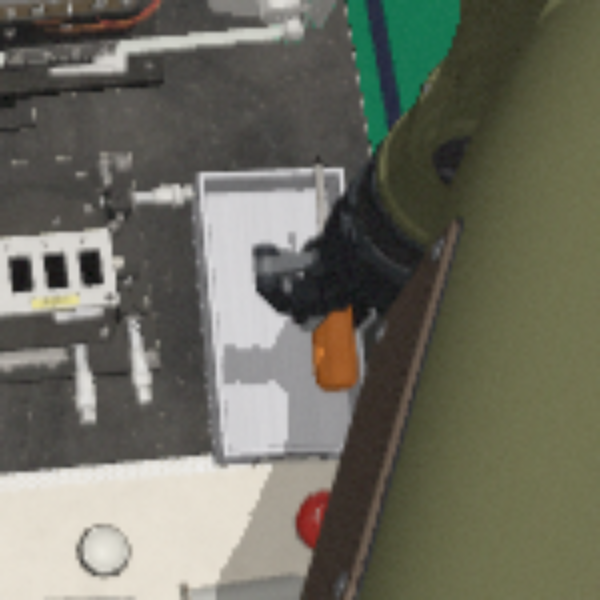

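The screwdriver hangs over the tray, with the handle end at crop (338,388) and the shaft tip at crop (318,165). The offset from the tray is parallax, so I'll check it with rays.

Run:
```python
from h import *
c=np.load("top1.npz")
f=lambda a,b,z:ray(c,(360+a/4,90+b/4),z).round(0)
print("end",f(338,388,150),"tip",f(318,165,150)); print("tray",f(198,174,35),f(343,170,35),f(220,462,35))
X=cloud(c)
for p in((338,360),(318,190),(275,400),(330,430)): print(p,X[90+p[1]//4,360+p[0]//4].round(0))
```

```text
end [ 518. -293.  150.] tip [ 654. -303.  150.]
tray [ 697. -259.   35.] [ 690. -355.   35.] [ 502. -246.   35.]
(338, 360) [ 531. -291.  164.]
(318, 190) [ 640. -299.  151.]
(275, 400) [ 544. -292.   11.]
(330, 430) [nan nan nan]
```

```bash
python3 -m inch '[[[0,0,0],[-0.007,-0.003,0.02],255],[[0,0,0],[0,0,0.025],255],[[0,0,0],[0,0,0.025],255],[[0,0,0],[0,0,0.025],255],[[0,0,0],[0,0,0.02],255],[[0,0,0],[0,0,0.01],255],[[0,0,0],[0,0,0.003],255],[[0,0,0],[0,0,0],255],[[0,0,0],[0,0,0],255]]'
python3 -c "from h import *;go(569,-300,87,176)"
```

```text
time_s: 9.25
tcp_pos: [572.0, -301.0, 93.1]
tcp_rot: [0.035, 0.999, -0.0, 0.001]
force: [0.5, -0.4, 0.0]
opening: 22.4
gripper_force: 49.5
t 9.25 pos [ 572.  -301.    93.1] yaw 176.0 zdir [ 0.002 -0.001 -1.   ] turnz -0.0 shift [3.1 0.8 6.1] open 22.4 grip 49.5 F [ 0.5 -0.4  0. ] q [-0.48  0.55 -0.2   0.82 -0.   -0.41]
```

```bash
python3 -m inch '[[[0,0,0],[0,0,0.002],255],[[0,0,0],[0,0,0.002],255],[[0,0,0],[0,0,0.001],255],[[0,0,0],[0,0,0],255],[[0,0,0],[0,0,0],255]]'
python3 -c "from h import *;go(569,-300,87,176)"
```

```text
time_s: 9.75
tcp_pos: [571.5, -300.6, 86.9]
tcp_rot: [0.035, 0.999, 0.0, -0.0]
force: [-0.4, -0.8, -0.9]
opening: 22.0
gripper_force: 49.5
t 9.75 pos [ 571.5 -300.6   86.9] yaw 176.0 zdir [-0.  0. -1.] turnz -0.0 shift [ 2.5  0.5 -0.1] open 22.0 grip 49.5 F [-0.4 -0.8 -0.9] q [-0.48  0.55 -0.21  0.81 -0.   -0.41]
```

```bash
python3 -m inch '[[[0,0,0],[0,0,0.001],255],[[0,0,0],[0,0,0.001],255],[[0,0,0],[0,0,0],255],[[0,0,0],[0,0,0],255]]'
python3 -m inch '[[[0,0,0],[0,0,0],200],[[0,0,0],[0,0,0],170],[[0,0,0],[0,0,0],150],[[0,0,0],[0,0,0],135],[[0,0,0],[0,0,0],135],[[0,0,0],[0,0,0],135]]'
```

```text
time_s: 10.15
tcp_pos: [571.5, -300.7, 86.7]
tcp_rot: [0.035, 0.999, -0.0, 0.0]
force: [-3.3, 2.3, 12.4]
opening: 22.0
gripper_force: 51.0
time_s: 10.75
tcp_pos: [571.4, -300.6, 84.7]
tcp_rot: [0.035, 0.999, 0.0, -0.0]
force: [-0.1, 0.3, 0.1]
opening: 40.4
gripper_force: 0.0
```

```bash
python3 -m inch '[[[0,0,0],[0,0,-0.02],135],[[0,0,0],[0,0,-0.03],135],[[0,0,0],[0,0,-0.03],135],[[0,0,0],[0,0,-0.03],100],[[0,0,-5.5],[0,0,-0.025],0],[[0,0,-5.5],[0,0,0],0],[[0,0,0],[0.005,0.025,0],0],[[0,0,0],[0.005,0.035,0],0],[[0,0,0],[0.005,0.035,0],0],[[0,0,0],[0.005,0.035,0],0],[[0,0,0],[0.005,0.035,0],0],[[0,0,0],[0,0.035,0],0]]' >/dev/null
python3 -m inch '[[[0,0,0],[0,0.035,0],0],[[0,0,0],[0,0.025,0],0],[[0,0,0],[0,0.015,0],0],[[0,0,0],[0,0,0],0]]' >/dev/null
python3 - <<'E'
from h import *
from cell import optics
go(511,-29.5,120,187)
c=optics.capture("top"); np.savez("top2.npz",**c); cv2.imwrite("pics/t2.png",cv2.resize(c["pixels"][110:270,270:470,::-1],None,fx=3.5,fy=3.5))
E
```

```text
t 12.35 pos [513.  -29.4 219.9] yaw -172.9 zdir [-0.  0. -1.] turnz 0.1 shift [ 2.   0.1 99.9] open 85.5 grip 0.0 F [-0.9 -0.4  0.5] q [-0.06  0.2  -0.39  0.98  0.   -0.18]
```

View pics/t2.png

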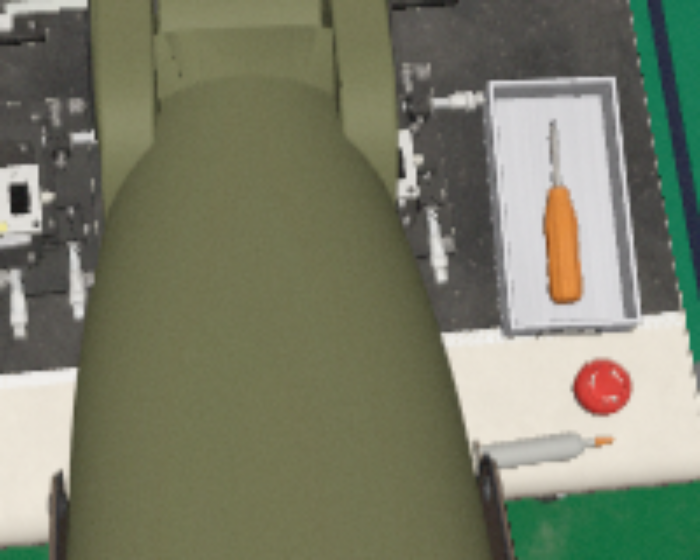

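The screwdriver lies flat in the tray, from crop (553,122) to (565,300). Now I'll go down on the heater tip.

```bash
python3 -m inch '[[[0,0,0],[0.002,0,0.025],0],[[0,0,0],[0,0,0.03],0],[[0,0,0],[0,0,0.03],0],[[0,0,0],[0,0,0.03],0],[[0,0,0],[0,0,0.02],0],[[0,0,0],[0,0,0.006],0],[[0,0,0],[0,0,0.001],0],[[0,0,0],[0,0,0],0]]' 60
python3 -m inch '[[[0,0,0],[0,0,0],100],[[0,0,0],[0,0,0],150],[[0,0,0],[0,0,0],255],[[0,0,0],[0,0,0],255],[[0,0,0],[0,0,0],255],[[0,0,0],[0,0,0],255],[[0,0,0],[0,0,0],255]]'
```

```text
time_s: 13.2
tcp_pos: [512.0, -31.6, 78.7]
tcp_rot: [-0.061, 0.998, -0.0, 0.001]
force: [0.1, -0.7, 1.6]
opening: 85.2
gripper_force: 0.0
time_s: 13.9
tcp_pos: [511.7, -31.0, 78.6]
tcp_rot: [-0.061, 0.998, -0.0, 0.001]
force: [-1.0, -0.1, 5.4]
opening: 28.0
gripper_force: 59.9
```

```bash
python3 -m inch '[[[0,0,0],[0,0,-0.01],255],[[0,0,0],[0,0,-0.03],255],[[0,0,0],[0,0,-0.03],255],[[0,0,0],[0,0,-0.03],255],[[0,0,0],[0,0,-0.03],255],[[0,0,5],[0,0,-0.02],255],[[0,0,5],[0,0,0],255],[[0,0,0],[0,0.02,0],255],[[0,0,0],[0,0.035,0],255],[[0,0,0],[0,0.035,0],255],[[0,0,0],[0,0.035,0],255],[[0,0,0],[0,0.035,0],255]]'
python3 -m inch '[[[0,0,0],[0,0.035,0],255],[[0,0,0],[0,0.035,0],255],[[0,0,0],[-0.01,0.035,0],255],[[0,0,0],[-0.015,0.035,0],255],[[0,0,0],[-0.015,0.03,0],255],[[0,0,0],[-0.015,0.02,0],255],[[0,0,0],[-0.005,0.01,0],255],[[0,0,0],[0,0,0],255],[[0,0,0],[0,0,0],255]]'
python3 - <<'E'
from h import *
from cell import optics
go(589,327,130,177)
c=optics.capture("top"); np.savez("top3.npz",**c); cv2.imwrite("pics/t3.png",cv2.resize(c["pixels"][110:260,120:270,::-1],None,fx=4,fy=4))
E
```

```text
time_s: 15.1
tcp_pos: [519.3, 130.1, 228.5]
tcp_rot: [0.026, 1.0, -0.0, 0.0]
force: [0.1, 0.2, -1.2]
opening: 28.4
gripper_force: 59.4
time_s: 16.0
tcp_pos: [589.3, 324.5, 227.7]
tcp_rot: [0.026, 1.0, -0.001, -0.001]
force: [0.6, -0.3, -0.7]
opening: 28.4
gripper_force: 59.5
t 16.0 pos [589.3 324.5 227.7] yaw 177.0 zdir [-0.001 -0.001 -1.   ] turnz -0.0 shift [ 0.4  2.4 97.7] open 28.4 grip 59.5 F [ 0.6 -0.3 -0.7] q [ 0.5   0.49  0.03  1.12 -0.    0.56]
```

View pics/t3.png

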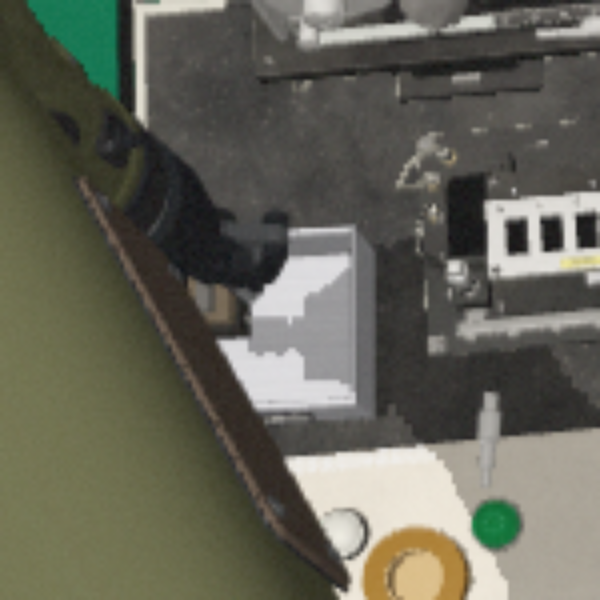

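Run:
```python
from h import *
c=np.load("top0.npz")
rb,rf,lb=[ray(c,p,55)[:2] for p in((208.8+1,166.5),(209.3+1,210.8),(163.2,168.8))]
print(rb,rf,lb,np.linalg.norm(rb-rf),np.linalg.norm(rb-lb),"centre",(rf+lb)/2)
X=cloud(c); m=np.zeros(X.shape[:2],bool); m[168:212,160:215]=1
k=m&(X[...,2]<14)&(X[...,2]>2)&(c["pixels"].min(-1)>140); print("floor",rect(X[k][:,:2]))
c=np.load("top3.npz"); print("held tip front", ray(c,(120+222/4,110+328/4),170).round(0))
```

```text
[648.62475357 268.69905124] [532.51187098 271.64535529] [653.72665949 388.3300276 ] 116.15025704297459 119.73971750283698 centre [593.11926523 329.98769144]
floor (array([599.3, 338.1]), array([97.9, 98.5]), 'long-axis deg', np.float32(177.9))
held tip front [559. 321. 170.]
```

```bash
python3 -m inch '[[[0,0,0],[-0.005,0.006,0.02],255],[[0,0,0],[0,0,0.03],255],[[0,0,0],[0,0,0.03],255],[[0,0,0],[0,0,0.03],255],[[0,0,0],[0,0,0.02],255],[[0,0,0],[0,0,0.005],255],[[0,0,0],[0,0,0.002],255],[[0,0,0],[0,0,0.002],255],[[0,0,0],[0,0,0],255],[[0,0,0],[0,0,0],255]]'
```

```text
time_s: 17.05
tcp_pos: [595.9, 331.4, 90.2]
tcp_rot: [0.026, 1.0, 0.0, 0.001]
force: [-0.5, -0.6, -1.2]
opening: 28.5
gripper_force: 59.5
```

```bash
python3 -m inch '[[[0,0,0],[0,0,0.002],255],[[0,0,0],[0,0,0.001],255],[[0,0,0],[0,0,0.001],255],[[0,0,0],[0,0,0.001],255],[[0,0,0],[0,0,0],255],[[0,0,0],[0,0,0],255]]'
python3 -m inch '[[[0,0,0],[0,0,0],190],[[0,0,0],[0,0,0],160],[[0,0,0],[0,0,0],130],[[0,0,0],[0,0,0],120],[[0,0,0],[0,0,0],120],[[0,0,0],[0,0,0],120]]'
python3 -m inch '[[[0,0,0],[0,0,-0.01],120],[[0,0,0],[0,0,-0.03],120],[[0,0,0],[0,0,-0.03],120],[[0,0,0],[0,0,-0.03],120],[[0,0,0],[0,0,-0.03],120],[[0,0,0],[0,0,-0.02],120],[[0,0,0],[0.03,-0.03,0],120],[[0,0,0],[0.03,-0.035,0],120],[[0,0,0],[0.03,-0.035,0],120],[[0,0,0],[0.03,-0.035,0],120],[[0,0,0],[0,-0.035,0],120],[[0,0,0],[0,-0.035,0],120]]'
python3 -m inch '[[[0,0,0],[0,-0.03,0],120],[[0,0,0],[0,-0.03,0],120],[[0,0,0],[0,0,0],120]]'
python3 - <<'E'
from h import *
from cell import optics
c=optics.capture("top"); cv2.imwrite("pics/t4.png",c["pixels"][100:270,140:480,::-1].repeat(2,0).repeat(2,1))
E
```

```text
time_s: 17.65
tcp_pos: [595.3, 331.1, 84.7]
tcp_rot: [0.026, 1.0, 0.0, 0.0]
force: [-2.5, -1.5, 5.1]
opening: 28.0
gripper_force: 60.2
time_s: 18.25
tcp_pos: [595.3, 331.1, 83.8]
tcp_rot: [0.026, 1.0, -0.0, -0.0]
force: [0.4, -0.1, 0.1]
opening: 45.2
gripper_force: 0.0
time_s: 19.45
tcp_pos: [463.7, 131.6, 235.0]
tcp_rot: [0.026, 1.0, 0.0, 0.001]
force: [1.4, -0.2, 0.5]
opening: 44.9
gripper_force: 0.0
time_s: 19.75
tcp_pos: [461.2, 70.2, 234.8]
tcp_rot: [0.028, 1.0, -0.0, 0.0]
force: [-0.3, 0.5, 0.9]
opening: 45.2
gripper_force: 0.0
```

View pics/t4.png

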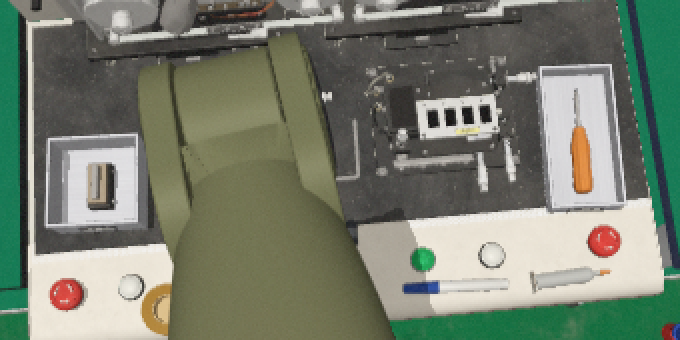

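The tip stands in the bin at crop (100,186), the screwdriver lies flat in the tray at (581,145), and the arm is clear of both.

```bash
python3 -c "from cell import ctrl;print(ctrl.close_job())"
```

```text
the job is handed in; nothing more can be done
None
```

The screwdriver lies flat in the tool tray and the heater tip is in the parts bin. Both are released, and I handed the job in at about 20 s on the robot's clock.

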